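# Run the sugar mill by its bayonet lid

### The job

Slide the mill's lid out of its keeper from under the rails, set it into the mill's mouth with its two lugs down through the gaps until the flange rests on the collar, and twist it clockwise to the half-way mark, well short of the lock's click. The mill runs only while the lid is held there against its spring, so finish still gripping the lid, seated, at half-way. Leave the other things on the table where they are.

Things in the scene. Friction and masses are not known exactly. Their poses are not given: they have to be found in the camera images.
- lid_grip (a point): Loose steel mill lid (74 mm high, 0.2 kg), in the keeper at the start. Point on its axis in the black upright bar grip, 17 mm below the bar's top, 57 mm above the lid's underside. x along the bar, y across, z up. Bar 44 mm long, 16 thick, 52 high, on a round flange 96 mm across, 6 thick, with two black pointer ribs in line with the bar. Same after a half turn.
- lid_foot (a point): Centre of the lid's underside, axes as lid_grip. Below the flange is a plug 72 mm across, 16 mm deep; at its foot two lugs stick out under the two ends of the bar (+x and -x): 10 mm wide, 7 high, tips 88 mm apart.
- keeper: The lid's keeper, a fixed steel bracket 116 x 120 mm, 34 high. Origin on the table under the middle of the lid's place; x points to its closed end, the lid comes out along -x. The lid stands on its 5 mm thick floor. Two rails overhang the flange by 20 mm each side (underside 30 mm, top 34 mm above the table, 3 mm over the flange); the bar moves in the 56 mm slot between them.
- keeper_out (a point): Point on the keeper's centre line, table height, 95 mm out from its origin on the open side (-x): with its axis here the lid is clear of the rails (which end 31 mm from the origin) and may be lifted. Axes as the keeper's. The lid has 4 mm of play to each side in the keeper.
- mill_mouth (a point): Centre of the mouth (78 mm across) of the fixed white mill, at the top of its aluminium collar (126 mm across, 130 mm above the table; mill foot 168 mm across). x points to one of two gaps in the collar's 7 mm thick lip, the other is opposite; z up. Gaps at least 17 mm wide, each marked by two black dots. Lid seated: flange on the collar, lid_grip 41 mm above this point.
- mill_half (a point): Black line on the collar's rim that marks half-way, 56 mm from the mouth's centre, 0.65 rad clockwise (seen from above) of the +x gap; another lies opposite. A black square at 1.3 rad marks the lock. A bar and its pointer ribs start at the dots and stop in line with this mark.
- mill_ring (a joint): Clockwise angle (rad) of the spring ring under the lip that the lugs turn: 0 at the gaps, 0.65 half-way, 1.3 locked, stop 1.35. Lugs have up to 0.15 rad of play in all between the ring's dogs, so it lags the lid by up to that. It springs back: 0.05 N m at 0, 0.13 at half-way. From about 0.9 the lugs meet the lock's spring balls and, pushed on, click past them.
- cutter_a: Bystander, loose: steel pastry ring, 68 mm across, 30 mm high. Origin at its underside.
- cutter_b: Bystander, loose: steel pastry ring, 80 mm across, 30 mm high. Origin at its underside.
- syrup: Bystander, loose: small brown bottle, 44 mm across, 110 mm high. Origin at its underside.
- measure: Bystander, loose: steel measuring mug, 80 mm across, 85 mm high. Origin at its underside.
- spatula: Bystander, loose: spatula lying flat, some 250 mm long.
- bowl: Bystander, loose: white ceramic bowl, 120 mm across, 50 mm high. Origin at its underside.
- jar: Bystander, loose: glass jar with steel cap, 64 mm across, 80 mm high. Origin at its underside.
Mind the look-alikes: they are no part of the job. Leave any pink look-alike of the keeper alone. What is shaped like the part that bears lid_grip but green is not meant.

How it is judged:
On the way, in this order (a step that is already met when the one before it is completed fails the run):
1. the lid, gripped, is slid out of the keeper, clear of its rails (x of lid_grip in the frame of keeper below -0.079 m and contact force between the fingers and lid above 1 N), for 0.1 s.
2. the lid is seated in the mill's mouth, not yet twisted (z of lid_grip in the frame of mill_mouth between 0.034 and 0.046 m and horizontal distance between lid_grip and mill_mouth below 0.006 m and angle between lid_grip's own z axis and vertical below 0.07 rad and value of joint mill_ring below 0.3 rad), for 0.1 s.
At the end, for the whole second after the job is handed in: The lid sits in the mill's mouth (flange within 5 mm of the collar, centred within 6 mm, upright within 0.07 rad), the spring ring stands still at half-way (0.40 to 0.82 rad, nominal 0.65), and the fingers still grip the lid (over 1 N) (z of lid_grip in the frame of mill_mouth between 0.034 and 0.046 m and horizontal distance between lid_grip and mill_mouth below 0.006 m and angle between lid_grip's own z axis and vertical below 0.07 rad and value of joint mill_ring between 0.4 and 0.82 rad and velocity of joint mill_ring between -0.1 and 0.1 rad/s and contact force between the fingers and lid above 1 N); the arm keeps its last pose, push and grip.
It fails at once if the lid is twisted into the lock (ring beyond 1.0 rad) (value of joint mill_ring above 1 rad).
It fails at once if a bystander is moved by more than 40 mm (distance of any of cutter_a, cutter_b, syrup, measure, spatula, bowl, jar from where it was at the start of the episode above 0.04 m).
It also fails if it takes over 58 s, if anything falls off the work surface, if the arm or the gripper's body presses on something with over 40 N, if the wrist force passes 120 N, or if a joint passes its speed limit or range.

### The arm

A 6-joint arm with a two-finger parallel gripper is mounted at the origin on the work surface. World frame = base frame: x ahead of the robot, y to its left, z up, the work surface at z = 0. Lengths are in m, angles in rad, forces in N, time in s.
With the tool pointing down it reaches from about 0.35 to 0.775 m from the base axis. Payload 5.5 kg.
Tool frame: the origin (TCP) lies between the finger pads; the fingertips stand 11 mm ahead of it and the grasp point (between the pads) lies 8 mm behind it (tips_ahead is the distance from the TCP to the fingertips, in m); z points along the fingers, y is the line along which they close (so a half turn about z gives the same grasp; the last joint's range is limited). The gripper opens to 85 mm and grips with 20 to 120 N. Pads are 22 mm wide; open, the fingers measure 114 mm over their backs; the gripper's body (76 mm by 85 mm) begins 54 mm behind the grasp point. The pads swing forward as they close: fully open they stand 13 mm farther back than shut.
Start: joints at [-1.38, 0.313, 0.046, 1.304, 0, 1.431], TCP at [0.187, -0.544, 0.242] pointing down, gripper open.
Joint ranges: [-2.76, 2.76], [-0.86, 1.69], [-1.03, 1.26], [-2.2, 2.34], [-1.47, 1.5], [-3.14, 3.14]. Speed limits (rad/s): [2.57, 2.57, 3.14, 3.14, 3.14, 3.14].

### API

Orientations are given as a unit quaternion [w, x, y, z].
In Python, from workcell import * gives the robot as it stands. The module is installed in compiled form; this text tells all that it offers.
- The arm moves only by the tool jog_arm, never from a script. Its argument "moves" is a list of rows, each an object with "fingers": the closure, from 0 (fully open) to 1 (shut); "slide": the shift along the tool's x, y, z in mm, a list of three; "angular": the turn, a rotation vector about the tool's x, y, z in degrees, a list of three. A call has 1 to 10 rows; each row is the pose to reach, as a shift and turn from the pose commanded when the call began, along the tool's axes at that moment; what a row does not reach only later rows make up. A row lasts 1/12 s, in which the tool goes at most 41.7 mm and 7.16 degrees, less where a joint would pass 70% of its speed; a pose out of reach is approached as far as the arm can. A call with a gripper value outside its range is refused whole. The fingers move at their own pace and stop on an object; "squeeze" is the grip in N (left out, the last holds). Time passes only in rows, so rows that repeat a pose let the fingers close. It gives the time, the measured TCP pose, the force, the opening and the grip force at its end, in the units of the state.
- get_state(): the state, without advancing time (a new reading comes with each control period).
- read_camera(name): name is "scene" or "top" or "wrist"; returns a dict with "color" (400x640x3 uint8, red, green, blue), "fovy" (degrees; the focal length in pixels is half the picture's height over the tangent of half this angle, whatever the lens; pixels are square), "cx", "cy" (the principal point, pixels), "world_from_camera" (4x4, takes a point from camera to world coordinates); the wrist camera has in their place "tool_from_camera" (4x4, takes a point from camera to tool coordinates, whose origin is the TCP and whose axes are the flange's). Camera axes: x right, y down, z forward; pixel columns grow to the right and rows downward; lengths in m; the calibration is good to about 2 mm. A picture is of the moment at which its call begins: read the wrist's pose just before it. There is no depth.
- hand_in(): hands the job in; it is judged then, once.
Trained networks look in a picture, given as the dict that the camera call returned (one of the last four; its "shot" number tells which), for a name from the list of things; names that differ only in an ending like _2 or _b are one class to them, and where a whole thing is asked for, a point or a joint stands for the part that bears it (a point fixed in the world has none). Each returns a list of dicts, best first, with "p" (0 to 1); they miss things now and then, are a little off and sometimes report something else, mostly with a low value. They report only what shows in the picture. A call takes as long as a camera call. They do not tell look-alikes from the thing itself.
- look_for(target, picture): "point" ([column, row] in pixels, amid what is visible of it).
- tip_of(target, picture): "point" ([column, row] in pixels: a listed point, or the origin of a listed thing).
The state is a dict: "clock": time; "joint_pos": joint angles; "qvel": joint speeds; "tau": joint torques, N m; "tcp_pos": TCP position; "orientation": TCP orientation; "wrist_force": force on the tool from outside, world axes, zero at the start; "ft_torque": the same for the moment, N m; "finger_gap": finger opening in m; "grip_force": force on a finger pad.
Only numpy, scipy, OpenCV 4.12 (cv2) and the standard library are available. Lean on these libraries where they do the work, as an engineer would, in place of code of your own. Each camera call takes 0.05 s, during which the arm holds its last target. There are 200 camera calls.

## Working session

There is one attempt and no reset: what is moved stays moved. The work goes in short steps, Python scripts to look and compute and a tool call to move; the robot and the scene stay as the last step left them, time stands still between calls to the robot, and variables do not carry over. Pictures are saved under pics/ and viewed, at most 10 in all, crops included, and the job is handed in when it is done.

Besides the shell and the picture viewer there is one more tool, called after ">>>" as a command line: name --argument value ..., lists and objects as JSON in quotes. jog_arm: Moves the arm, as the interface text tells. Its arguments: {"type":"object","properties":{"moves":{"type":"array","items":{"type":"object","properties":{"fingers":{"type":"number"},"slide":{"type":"array","items":{"type":"number"}},"angular":{"type":"array","items":{"type":"number"}}}}},"squeeze":{"type":"number"}},"required":["moves"]}

```bash
mkdir -p pics
cat > h.py <<'E'
from workcell import *
import numpy as np, cv2
from scipy.spatial.transform import Rotation as R
def save(p,n,crop=None,s=1):
    im=p["color"][:,:,::-1]
    if crop: im=im[crop[1]:crop[3],crop[0]:crop[2]]
    cv2.imwrite("pics/"+n,cv2.resize(im,None,fx=s,fy=s,interpolation=cv2.INTER_CUBIC))
def T(st):
    q=st["orientation"];M=np.eye(4);M[:3,:3]=R.from_quat([q[1],q[2],q[3],q[0]]).as_matrix();M[:3,3]=st["tcp_pos"];return M
def wfc(p,st=None):
    return np.array(p["world_from_camera"]) if "world_from_camera" in p else T(st)@np.array(p["tool_from_camera"])
def ray(p,px,z,st=None):
    M=wfc(p,st);f=200/np.tan(np.radians(p["fovy"])/2)
    d=M[:3,:3]@np.array([(px[0]-p["cx"])/f,(px[1]-p["cy"])/f,1]);o=M[:3,3]
    return o+d*(z-o[2])/d[2]
def proj(p,X,st=None):
    M=np.linalg.inv(wfc(p,st));f=200/np.tan(np.radians(p["fovy"])/2)
    c=M[:3,:3]@np.array(X)+M[:3,3];return np.array([p["cx"]+f*c[0]/c[2],p["cy"]+f*c[1]/c[2]])
E
python3 - <<'E'
from h import *
st=get_state();print({k:np.round(v,3).tolist() for k,v in st.items()})
Z={"lid_grip":.062,"keeper":0,"keeper_out":0,"mill_mouth":.13,"mill_half":.13}
for n in["top","scene"]:
    p=read_camera(n);save(p,n+".png");print(n,p["fovy"],wfc(p)[:3,3].round(3))
    for t in Z:
        print(t,[(np.round(d["point"]).tolist(),round(d["p"],2),ray(p,d["point"],Z[t]).round(3).tolist()) for d in tip_of(t,p)[:4]])
E
```

```text
{'clock': 0.0, 'joint_pos': [-1.38, 0.314, 0.045, 1.304, 0.0, 1.431], 'qvel': [0.0, -0.001, -0.001, 0.001, 0.001, 0.0], 'tau': [-0.0, -48.062, 29.854, 0.019, -0.0, 0.0], 'tcp_pos': [0.187, -0.543, 0.241], 'orientation': [-0.001, 0.986, 0.165, -0.0], 'wrist_force': [-0.257, 0.348, -0.625], 'ft_torque': [0.006, -0.003, -0.038], 'grip_force': 0.0, 'finger_gap': 0.085}
top 50.236249856540205 [ 0.401 -0.004  1.306]
lid_grip [([286.0, 197.0], 0.74, [0.569, 0.087, 0.062]), ([231.0, 180.0], 0.59, [0.616, 0.25, 0.062])]
keeper [([238.0, 184.0], 0.79, [0.614, 0.242, 0.0]), ([247.0, 276.0], 0.73, [0.332, 0.201, 0.0]), ([432.0, 279.0], 0.37, [0.338, -0.358, 0.0])]
keeper_out [([236.0, 214.0], 0.8, [0.519, 0.244, 0.0]), ([240.0, 307.0], 0.71, [0.24, 0.218, 0.0]), ([312.0, 152.0], 0.54, [0.723, 0.014, 0.0])]
mill_mouth [([406.0, 186.0], 0.71, [0.599, -0.254, 0.13])]
mill_half [([418.0, 170.0], 0.65, [0.645, -0.286, 0.13])]
scene 52.14472492631996 [1.213 0.099 0.948]
lid_grip [([346.0, 220.0], 0.82, [0.573, 0.087, 0.062]), ([398.0, 237.0], 0.66, [0.613, 0.226, 0.062])]
keeper [([400.0, 250.0], 0.83, [0.612, 0.239, 0.0]), ([387.0, 172.0], 0.63, [0.331, 0.2, 0.0]), ([320.0, 191.0], 0.15, [0.432, 0.003, 0.0])]
keeper_out [([399.0, 222.0], 0.67, [0.519, 0.238, 0.0]), ([392.0, 148.0], 0.56, [0.221, 0.213, 0.0])]
mill_mouth [([212.0, 200.0], 0.89, [0.601, -0.258, 0.13])]
mill_half [([200.0, 215.0], 0.96, [0.651, -0.274, 0.13])]
```

View pics/top.png

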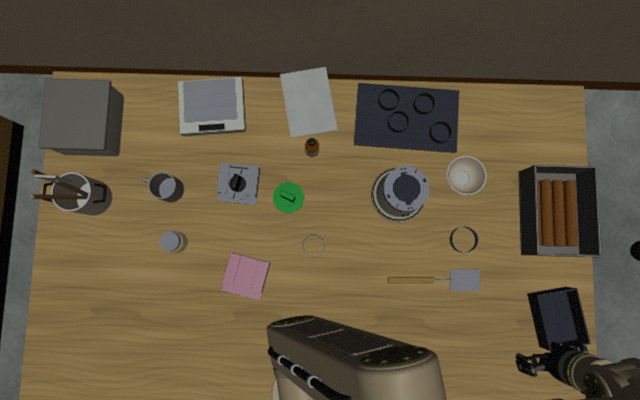

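View pics/scene.png

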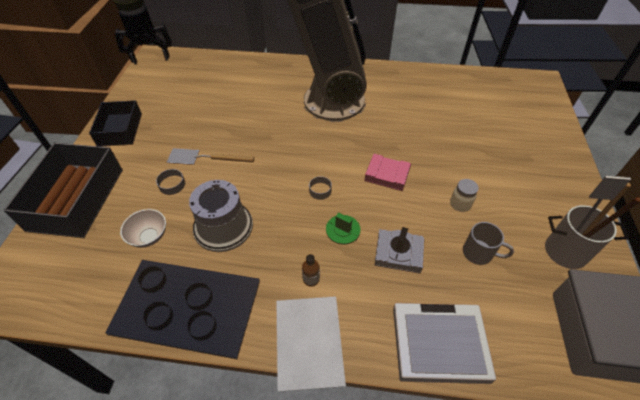

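Steel/black lid in the steel keeper at top-pixel (238,184) is the target. Look-alikes are the green lid at (288,198) and the pink keeper at (246,276). The mill is at (406,186). Next I check the choice in a close crop.

Run:
```python
from h import *
p=read_camera("scene");q=read_camera("top")
a=cv2.resize(p["color"][215:285,360:440],(400,350),interpolation=cv2.INTER_CUBIC)
b=cv2.resize(q["color"][150:220,200:280],(400,350),interpolation=cv2.INTER_CUBIC)
cv2.imwrite("pics/c1.png",np.hstack([a,b])[:,:,::-1])
st=get_state();w=read_camera("wrist");print(np.round(w["tool_from_camera"],3),w["fovy"])
```

```text
[[ 0.001 -0.961 -0.278  0.071]
 [ 1.     0.001  0.    -0.   ]
 [-0.    -0.278  0.961 -0.131]
 [ 0.     0.     0.     1.   ]] 64.28943562018485
```

View pics/c1.png

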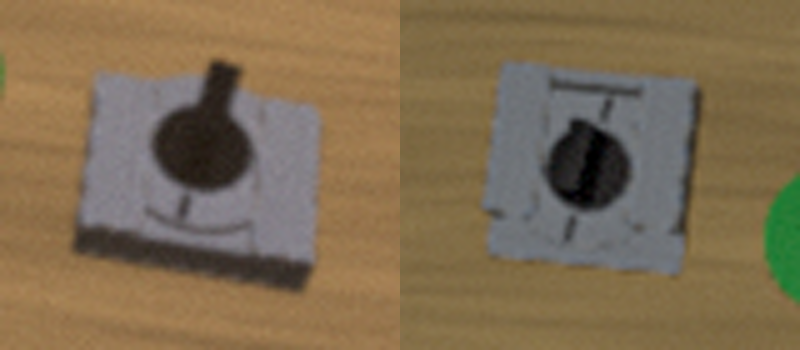

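The choice is right: the black bar grip sits in the steel keeper, closed end up (crop 500-690, 65-100), ribs at (608,105) and (570,230), so the bar is about 17° off the keeper axis. I'll move above it for a wrist view.

```bash
cat >> h.py <<'E'
def plan(x,y,z,yaw):
    "slide mm and z-turn deg from now to TCP at xyz with tool x at yaw (deg), tool down"
    M=T(get_state());s=M[:3,:3].T@(np.array([x,y,z])-M[:3,3])*1000
    y0=np.degrees(np.arctan2(M[1,0],M[0,0]));d=(yaw-y0+90)%180-90
    G=np.array([[np.cos(np.radians(y0+d)),np.sin(np.radians(y0+d)),0],[np.sin(np.radians(y0+d)),-np.cos(np.radians(y0+d)),0],[0,0,-1]]).T
    print("slide",s.round(1),"ang",np.degrees(R.from_matrix(M[:3,:3].T@G).as_rotvec()).round(2),"yaw now",round(y0,2))
E
python3 -c "
from h import *
plan(.60,.24,.24,-15)"
```

```text
slide [ 645.4 -607.2    2.3] ang [ 1.000e-02 -0.000e+00  3.395e+01] yaw now 18.95
```

>>> jog_arm --moves '[{"fingers": 0, "slide": [320, -300, 0], "angular": [0, 0, 17]}, {"fingers": 0, "slide": [320, -300, 0], "angular": [0, 0, 17]}, {"fingers": 0, "slide": [320, -300, 0], "angular": [0, 0, 17]}, {"fingers": 0, "slide": [320, -300, 0], "angular": [0, 0, 17]}, {"fingers": 0, "slide": [320, -300, 0], "angular": [0, 0, 17]}, {"fingers": 0, "slide": [645, -607, 0], "angular": [0, 0, 34]}, {"fingers": 0, "slide": [645, -607, 0], "angular": [0, 0, 34]}, {"fingers": 0, "slide": [645, -607, 0], "angular": [0, 0, 34]}, {"fingers": 0, "slide": [645, -607, 0], "angular": [0, 0, 34]}, {"fingers": 0, "slide": [645, -607, 0], "angular": [0, 0, 34]}]'

```text
clock: 1.58
tcp_pos: [0.3775, -0.1824, 0.2427]
orientation: [0.0, 0.991, -0.131, 0.001]
wrist_force: [0.2, 0.3, -0.2]
finger_gap: 0.0855
grip_force: 0.0
```

```bash
python3 -c "
from h import *
plan(.60,.24,.24,-15)"
```

```text
slide [ 104.8 -465.8    2.6] ang [ 0.02 -0.07 -0.1 ] yaw now -15.1
```

>>> jog_arm --moves '[{"fingers": 0, "slide": [105, -466, 0]}, {"fingers": 0, "slide": [105, -466, 0]}, {"fingers": 0, "slide": [105, -466, 0]}, {"fingers": 0, "slide": [105, -466, 0]}, {"fingers": 0, "slide": [105, -466, 0]}, {"fingers": 0, "slide": [105, -466, 0]}, {"fingers": 0, "slide": [105, -466, 0]}, {"fingers": 0, "slide": [105, -466, 0]}, {"fingers": 0, "slide": [105, -466, 0]}, {"fingers": 0, "slide": [105, -466, 0]}]'

```text
schema error: expected keys fingers, slide, angular
```

>>> jog_arm --moves '[{"fingers": 0, "slide": [25, -110, 0]}, {"fingers": 0, "slide": [25, -110, 0]}, {"fingers": 0, "slide": [25, -110, 0]}, {"fingers": 0, "slide": [25, -110, 0]}]'

```text
schema error: expected keys fingers, slide, angular
```

Run:
```python
from h import *
plan(.60,.24,.24,-15)
Z={"lid_grip":.062,"lid_foot":.005,"keeper":0,"keeper_out":0}
st=get_state();p=read_camera("wrist");save(p,"w1.png")
for t in Z: print(t,[(np.round(d["point"]).tolist(),round(d["p"],2),ray(p,d["point"],Z[t],st).round(4).tolist()) for d in tip_of(t,p)[:3]])
```

```text
slide [ 104.8 -465.8    2.6] ang [ 0.02 -0.07 -0.1 ] yaw now -15.1
lid_grip []
lid_foot [([38.0, 59.0], 0.74, [0.5732, 0.0773, 0.005])]
keeper [([48.0, 277.0], 0.94, [0.3326, 0.2, 0.0])]
keeper_out []
```

View pics/w1.png

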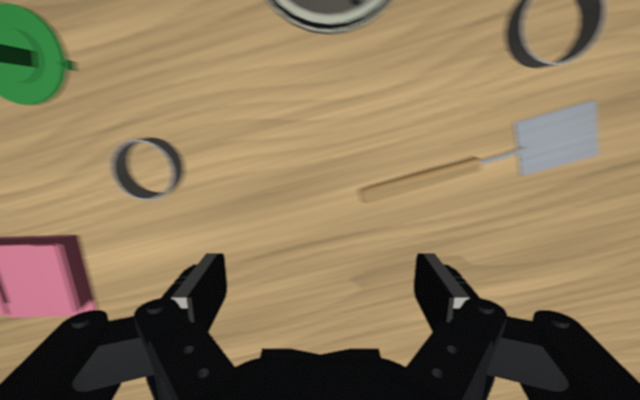

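The call needs all three keys, so the arm never moved; this picture shows the rings, green lid and pink keeper from halfway. Moving on.

>>> jog_arm --moves '[{"fingers": 0, "slide": [105, -466, 0], "angular": [0, 0, 0]}, {"fingers": 0, "slide": [105, -466, 0], "angular": [0, 0, 0]}, {"fingers": 0, "slide": [105, -466, 0], "angular": [0, 0, 0]}, {"fingers": 0, "slide": [105, -466, 0], "angular": [0, 0, 0]}, {"fingers": 0, "slide": [105, -466, 0], "angular": [0, 0, 0]}, {"fingers": 0, "slide": [105, -466, 0], "angular": [0, 0, 0]}, {"fingers": 0, "slide": [105, -466, 0], "angular": [0, 0, 0]}, {"fingers": 0, "slide": [105, -466, 0], "angular": [0, 0, 0]}, {"fingers": 0, "slide": [105, -466, 0], "angular": [0, 0, 0]}, {"fingers": 0, "slide": [105, -466, 0], "angular": [0, 0, 0]}]'

```text
clock: 2.67
tcp_pos: [0.5119, -0.0179, 0.2422]
orientation: [-0.016, 0.994, -0.104, 0.001]
wrist_force: [-0.1, -0.4, 0.4]
finger_gap: 0.0851
grip_force: 0.0
```

>>> jog_arm --moves '[{"fingers": 0, "slide": [20, -75, 0], "angular": [0, 0, 0]}, {"fingers": 0, "slide": [20, -75, 0], "angular": [0, 0, 0]}, {"fingers": 0, "slide": [20, -75, 0], "angular": [0, 0, 0]}, {"fingers": 0, "slide": [20, -75, 0], "angular": [0, 0, 0]}]'

```text
clock: 3.0
tcp_pos: [0.5411, 0.0159, 0.2445]
orientation: [-0.03, 0.997, -0.075, 0.001]
wrist_force: [-0.8, 1.1, -0.8]
finger_gap: 0.0855
grip_force: 0.0
```

Run:
```python
from h import *
plan(.60,.24,.24,-15)
Z={"lid_grip":.062,"lid_foot":.005,"keeper":0,"keeper_out":0}
st=get_state();p=read_camera("wrist");save(p,"w2.png")
for t in Z: print(t,[(np.round(d["point"]).tolist(),round(d["p"],2),ray(p,d["point"],Z[t],st).round(4).tolist()) for d in tip_of(t,p)[:3]])
```

```text
slide [  24.5 -229.7   18.4] ang [-3.48  0.3   6.34] yaw now -8.65
lid_grip [([262.0, 157.0], 0.65, [0.5751, 0.0808, 0.062]), ([108.0, 143.0], 0.63, [0.6112, 0.2347, 0.062])]
lid_foot [([273.0, 150.0], 0.94, [0.5752, 0.0815, 0.005]), ([140.0, 140.0], 0.89, [0.6095, 0.2378, 0.005])]
keeper [([143.0, 140.0], 0.88, [0.6084, 0.2373, 0.0]), ([224.0, 330.0], 0.56, [0.3322, 0.2019, 0.0])]
keeper_out []
```

View pics/w2.png

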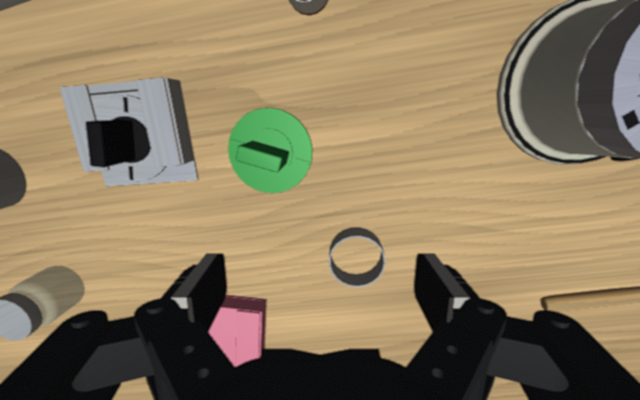

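Wrist view: the keeper with the lid is at (130,140), the green lid at (270,150). The lid estimates agree, about (0.610, 0.237). I'll continue and correct the tilt.

```bash
python3 -c "
from h import *
s=get_state();print(np.round(s['joint_pos'],3),np.round(s['qvel'],3));plan(.575,.235,.22,-12)"
```

```text
[-0.152  0.241 -0.047  1.285  0.061  3.141] [ 0.002 -0.002  0.001 -0.001  0.001 -0.002]
slide [   1.6 -220.    38.1] ang [-3.47  0.21  3.33] yaw now -8.67
```

Joint 6 hit its limit, so I'll use the half-turned grasp.

>>> jog_arm --moves '[{"fingers": 0, "slide": [0, 0, 0], "angular": [0, 0, -60]}, {"fingers": 0, "slide": [0, 0, 0], "angular": [0, 0, -60]}, {"fingers": 0, "slide": [0, 0, 0], "angular": [0, 0, -60]}, {"fingers": 0, "slide": [0, 0, 0], "angular": [0, 0, -60]}, {"fingers": 0, "slide": [0, 0, 0], "angular": [0, 0, -60]}, {"fingers": 0, "slide": [0, 0, 0], "angular": [0, 0, -60]}, {"fingers": 0, "slide": [0, 0, 0], "angular": [0, 0, -60]}, {"fingers": 0, "slide": [0, 0, 0], "angular": [0, 0, -60]}, {"fingers": 0, "slide": [0, 0, 0], "angular": [0, 0, -60]}]'

```text
clock: 4.0
tcp_pos: [0.5401, 0.0159, 0.2449]
orientation: [-0.025, 0.9, 0.436, 0.017]
wrist_force: [0.2, -0.1, -1.3]
finger_gap: 0.0859
grip_force: 0.0
```

>>> jog_arm --moves '[{"fingers": 0, "slide": [0, 0, 0], "angular": [0, 0, -60]}, {"fingers": 0, "slide": [0, 0, 0], "angular": [0, 0, -60]}, {"fingers": 0, "slide": [0, 0, 0], "angular": [0, 0, -60]}, {"fingers": 0, "slide": [0, 0, 0], "angular": [0, 0, -60]}, {"fingers": 0, "slide": [0, 0, 0], "angular": [0, 0, -60]}, {"fingers": 0, "slide": [0, 0, 0], "angular": [0, 0, -60]}, {"fingers": 0, "slide": [0, 0, 0], "angular": [0, 0, -60]}, {"fingers": 0, "slide": [0, 0, 0], "angular": [0, 0, -60]}, {"fingers": 0, "slide": [0, 0, 0], "angular": [0, 0, -60]}]'

```text
clock: 4.75
tcp_pos: [0.5401, 0.0159, 0.2449]
orientation: [-0.014, 0.561, 0.827, 0.027]
wrist_force: [-0.4, -0.2, 0.1]
finger_gap: 0.0857
grip_force: 0.0
```

```bash
python3 -c "
from h import *
s=get_state();print(np.round(s['joint_pos'],3),s['clock']);plan(.60,.235,.22,165)"
```

```text
[-0.152  0.241 -0.046  1.285  0.061  1.041] 4.75
slide [179.8 135.6  38.5] ang [  2.98  -2.04 -53.32] yaw now 111.71
```

>>> jog_arm --moves '[{"fingers": 0, "slide": [180, 136, 38], "angular": [3, -2, -53.3]}, {"fingers": 0, "slide": [180, 136, 38], "angular": [3, -2, -53.3]}, {"fingers": 0, "slide": [180, 136, 38], "angular": [3, -2, -53.3]}, {"fingers": 0, "slide": [180, 136, 38], "angular": [3, -2, -53.3]}, {"fingers": 0, "slide": [180, 136, 38], "angular": [3, -2, -53.3]}, {"fingers": 0, "slide": [180, 136, 38], "angular": [3, -2, -53.3]}, {"fingers": 0, "slide": [180, 136, 38], "angular": [3, -2, -53.3]}, {"fingers": 0, "slide": [180, 136, 38], "angular": [3, -2, -53.3]}, {"fingers": 0, "slide": [180, 136, 38], "angular": [3, -2, -53.3]}, {"fingers": 0, "slide": [180, 136, 38], "angular": [3, -2, -53.3]}]'

```text
clock: 5.58
tcp_pos: [0.6016, 0.2352, 0.2203]
orientation: [-0.001, 0.134, 0.991, 0.0]
wrist_force: [0.0, 0.3, -0.8]
finger_gap: 0.0855
grip_force: 0.0
```

Run:
```python
from h import *
plan(.60,.235,.22,165)
Z={"lid_grip":.062,"lid_foot":.005,"keeper":0,"keeper_out":0}
st=get_state();p=read_camera("wrist");save(p,"w3.png")
for t in Z: print(t,[(np.round(d["point"]).tolist(),round(d["p"],2),ray(p,d["point"],Z[t],st).round(4).tolist()) for d in tip_of(t,p)[:3]])
```

```text
slide [ 1.5 -0.6  0.3] ang [-0.   -0.08 -0.41] yaw now 164.59
lid_grip [([325.0, 199.0], 0.86, [0.6147, 0.2371, 0.062]), ([162.0, 200.0], 0.62, [0.5743, 0.0874, 0.062])]
lid_foot [([322.0, 183.0], 0.68, [0.6114, 0.2353, 0.005])]
keeper []
keeper_out []
```

View pics/w3.png

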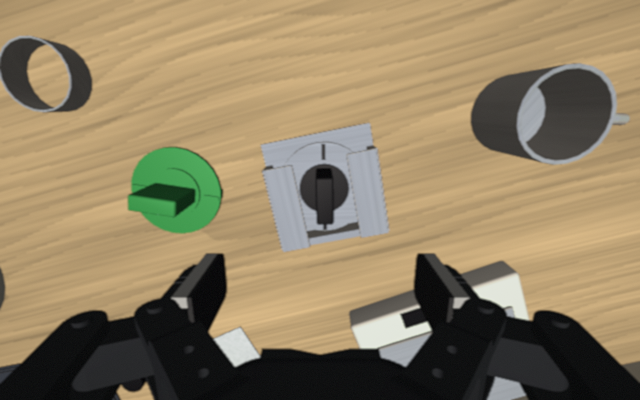

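The bar is in line with the tool axis: ribs at (323,152) and (325,226), bar centre (324,195), keeper edges (263,145)-(283,250) and (372,125)-(388,232), open end up. Now the numbers.

Run:
```python
from h import *
st=get_state();p=read_camera("wrist")
a,b=[ray(p,x,.027,st) for x in((323,152),(325,226))];print("rib mid",(a+b)/2,"yaw",np.degrees(np.arctan2(*(a-b)[1::-1])))
g=cv2.cvtColor(p["color"],cv2.COLOR_RGB2GRAY)[120:250,250:400]
m=(g<60).astype(np.uint8);n,l,s,c=cv2.connectedComponentsWithStats(m)
for i in range(1,n):
    if s[i][4]>20: print(s[i],c[i]+[250,120])
for u,v in(((266,170),(283,250)),((376,155),(388,232))):
    a,b=[ray(p,x,.034,st) for x in(u,v)];print(a,b,"yaw",np.degrees(np.arctan2(*(a-b)[1::-1])))
plan(.612,.2365,.11,165)
save(p,"w4.png",(250,115,400,260),4)
```

```text
rib mid [0.61498311 0.23587655 0.027     ] yaw 166.37967334815949
[  51   45   47   63 1878] [324.15335463 190.33333333]
[0.57728367 0.18514342 0.034     ] [0.66625318 0.17561713 0.034     ] yaw 173.88842063731119
[0.59188951 0.29578509 0.034     ] [0.67592823 0.29030381 0.034     ] yaw 176.26826290402514
slide [ -9.4   4.3 110.6] ang [ 0.02 -0.06 -0.39] yaw now 164.61
```

View pics/w4.png

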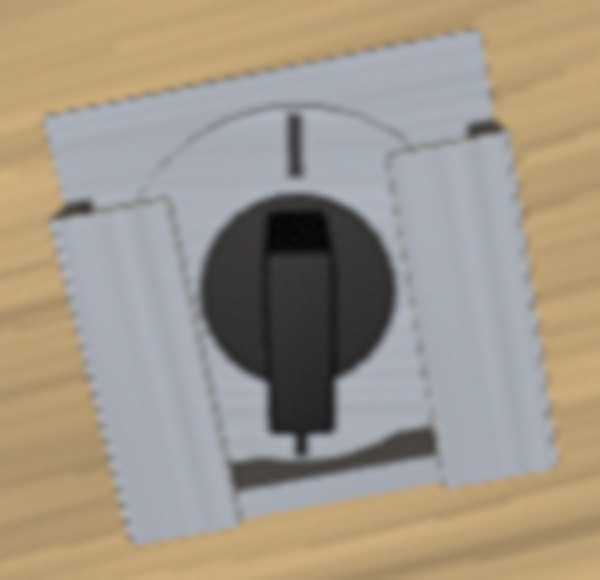

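Run:
```python
from h import *
st=get_state();p=read_camera("wrist")
c=lambda x:(250+x[0]/4,115+x[1]/4)
print("bar",ray(p,c((301.5,341)),.079,st))
a,b=[ray(p,c(x),.079,st) for x in((301,250),(302,432))];print(np.linalg.norm(a-b),np.degrees(np.arctan2(*(a-b)[1::-1])))
for u,v in(((170,200),(238,520)),((390,155),(442,485)),((55,215),(135,540)),((508,132),(557,468))):
    a,b=[ray(p,c(x),.034,st) for x in(u,v)];print(a,b,"yaw",np.degrees(np.arctan2(*(a-b)[1::-1])))
```

```text
bar [0.6111488  0.23749244 0.079     ]
0.042319741542931465 165.26457719380622
[0.5795281  0.21251353 0.034     ] [0.66824605 0.20514407 0.034     ] yaw 175.2515629484553
[0.58317704 0.26867485 0.034     ] [0.67292428 0.26082854 0.034     ] yaw 175.003524498186
[0.57551456 0.18339738 0.034     ] [0.66651605 0.17647822 0.034     ] yaw 175.65196627850895
[0.58537917 0.29829108 0.034     ] [0.67629697 0.29166275 0.034     ] yaw 175.83024890725153
```

>>> jog_arm --moves '[{"fingers": 0, "slide": [-9.6, 4.4, 40], "angular": [0, 0, -0.6]}, {"fingers": 0, "slide": [-9.6, 4.4, 80], "angular": [0, 0, -0.6]}, {"fingers": 0, "slide": [-9.6, 4.4, 115], "angular": [0, 0, -0.6]}, {"fingers": 0, "slide": [-9.6, 4.4, 140], "angular": [0, 0, -0.6]}, {"fingers": 0, "slide": [-9.6, 4.4, 155], "angular": [0, 0, -0.6]}, {"fingers": 0, "slide": [-9.6, 4.4, 165], "angular": [0, 0, -0.6]}, {"fingers": 0, "slide": [-9.6, 4.4, 165], "angular": [0, 0, -0.6]}, {"fingers": 0, "slide": [-9.6, 4.4, 165], "angular": [0, 0, -0.6]}]'

```text
clock: 6.6
tcp_pos: [0.6122, 0.2371, 0.0556]
orientation: [-0.001, 0.128, 0.992, 0.0]
wrist_force: [0.6, 0.1, 1.3]
finger_gap: 0.0854
grip_force: 0.0
```

>>> jog_arm --moves '[{"fingers": 1, "slide": [0, 0, 0], "angular": [0, 0, 0]}, {"fingers": 1, "slide": [0, 0, 0], "angular": [0, 0, 0]}, {"fingers": 1, "slide": [0, 0, 0], "angular": [0, 0, 0]}, {"fingers": 1, "slide": [0, 0, 0], "angular": [0, 0, 0]}, {"fingers": 1, "slide": [0, 0, 0], "angular": [0, 0, 0]}, {"fingers": 1, "slide": [0, 0, 0], "angular": [0, 0, 0]}, {"fingers": 1, "slide": [0, 0, 0], "angular": [0, 0, 0]}, {"fingers": 1, "slide": [0, 0, 0], "angular": [0, 0, 0]}, {"fingers": 1, "slide": [0, 0, 0], "angular": [0, 0, 0]}, {"fingers": 1, "slide": [0, 0, 0], "angular": [0, 0, 0]}]' --squeeze 50

```text
clock: 7.43
tcp_pos: [0.6122, 0.2371, 0.0558]
orientation: [-0.0, 0.128, 0.992, 0.0]
wrist_force: [-0.9, -1.0, 4.5]
finger_gap: 0.0153
grip_force: 53.0
```

Run:
```python
from h import *
s=get_state();print({k:np.round(s[k],3).tolist() for k in("tcp_pos","wrist_force","ft_torque","grip_force","finger_gap","joint_pos")})
o=np.array(s["tcp_pos"])+.098*np.array([np.cos(np.radians(175.4)),np.sin(np.radians(175.4)),0])
plan(*o,175.4)
```

```text
{'tcp_pos': [0.612, 0.237, 0.056], 'wrist_force': [-0.92, -1.003, 4.509], 'ft_torque': [-0.06, 0.217, 0.012], 'grip_force': 53.011, 'finger_gap': 0.015, 'joint_pos': [0.247, 0.574, -0.021, 0.977, 0.001, 0.504]}
slide [ 96.5 -17.2   0.1] ang [  0.02  -0.04 -10.11] yaw now 165.29
```

>>> jog_arm --moves '[{"fingers": 1, "slide": [0, 0, -1], "angular": [0, 0, 0]}, {"fingers": 1, "slide": [9.8, -1.8, -1], "angular": [0, 0, 0]}, {"fingers": 1, "slide": [21.7, -3.9, -1], "angular": [0, 0, 0]}, {"fingers": 1, "slide": [35, -6.3, -1], "angular": [0, 0, 0]}, {"fingers": 1, "slide": [49, -8.8, -1], "angular": [0, 0, 0]}, {"fingers": 1, "slide": [63, -11.3, -1], "angular": [0, 0, 0]}, {"fingers": 1, "slide": [77, -13.8, -1], "angular": [0, 0, 0]}, {"fingers": 1, "slide": [90, -16.1, -1], "angular": [0, 0, 0]}, {"fingers": 1, "slide": [97, -17.3, -1], "angular": [0, 0, 0]}, {"fingers": 1, "slide": [97, -17.3, -1], "angular": [0, 0, 0]}]'

```text
clock: 8.27
tcp_pos: [0.5116, 0.245, 0.0557]
orientation: [-0.002, 0.127, 0.992, -0.0]
wrist_force: [-0.1, -0.3, -2.9]
finger_gap: 0.0154
grip_force: 52.1
```

>>> jog_arm --moves '[{"fingers": 1, "slide": [0, 0, 0], "angular": [0, 0, 0]}, {"fingers": 1, "slide": [0, 0, -30], "angular": [0, 0, 0]}, {"fingers": 1, "slide": [0, 0, -65], "angular": [0, 0, 0]}, {"fingers": 1, "slide": [0, 0, -100], "angular": [0, 0, 0]}, {"fingers": 1, "slide": [0, 0, -135], "angular": [0, 0, 0]}, {"fingers": 1, "slide": [0, 0, -170], "angular": [0, 0, 0]}, {"fingers": 1, "slide": [0, 0, -195], "angular": [0, 0, 0]}, {"fingers": 1, "slide": [0, 0, -195], "angular": [0, 0, 0]}]'

```text
clock: 8.93
tcp_pos: [0.5178, 0.2457, 0.2579]
orientation: [0.004, 0.128, 0.992, 0.002]
wrist_force: [1.3, 0.4, -2.5]
finger_gap: 0.0156
grip_force: 52.2
```

Run:
```python
from h import *
s=get_state();print({k:np.round(s[k],3).tolist() for k in("tcp_pos","wrist_force","grip_force","finger_gap","joint_pos")})
plan(.53,-.20,.25,190)
for n in("top","scene"):
    p=read_camera(n)
    for t,z in(("mill_mouth",.13),("mill_half",.13)):print(t,[(np.round(d["point"],1).tolist(),round(d["p"],2),ray(p,d["point"],z).round(4).tolist()) for d in tip_of(t,p)[:3]])
```

```text
{'tcp_pos': [0.518, 0.246, 0.258], 'wrist_force': [1.295, 0.44, -2.462], 'grip_force': 52.247, 'finger_gap': 0.016, 'joint_pos': [0.303, 0.297, 0.062, 1.326, 0.001, 0.56]}
slide [-125.1 -428.     6.4] ang [  0.24   0.53 -24.73] yaw now 165.27
mill_mouth [([406.3, 186.0], 0.93, [0.5996, -0.2534, 0.13]), ([463.3, 237.8], 0.67, [0.4594, -0.4106, 0.13]), ([308.9, 245.9], 0.33, [0.4259, 0.0138, 0.13])]
mill_half []
mill_mouth [([214.8, 196.4], 0.86, [0.5894, -0.253, 0.13])]
mill_half [([199.5, 213.3], 0.68, [0.6469, -0.276, 0.13])]
```

>>> jog_arm --moves '[{"fingers": 1, "slide": [-181, -366, -22], "angular": [0, 0, -52]}, {"fingers": 1, "slide": [-181, -366, -22], "angular": [0, 0, -52]}, {"fingers": 1, "slide": [-181, -366, -22], "angular": [0, 0, -52]}, {"fingers": 1, "slide": [-181, -366, -22], "angular": [0, 0, -52]}, {"fingers": 1, "slide": [-181, -366, -22], "angular": [0, 0, -52]}, {"fingers": 1, "slide": [-181, -366, -22], "angular": [0, 0, -52]}, {"fingers": 1, "slide": [-181, -366, -22], "angular": [0, 0, -52]}, {"fingers": 1, "slide": [-181, -366, -22], "angular": [0, 0, -52]}, {"fingers": 1, "slide": [-181, -366, -22], "angular": [0, 0, -52]}, {"fingers": 1, "slide": [-181, -366, -22], "angular": [0, 0, -52]}]'

```text
clock: 10.07
tcp_pos: [0.5928, -0.1422, 0.2708]
orientation: [-0.002, -0.32, 0.947, 0.001]
wrist_force: [1.0, 0.6, -3.3]
finger_gap: 0.0155
grip_force: 52.1
```

```bash
python3 -c "
from h import *
s=get_state();print(np.round(s['joint_pos'],3),s['clock'],s['tcp_pos']);plan(.60,-.155,.28,90)"
```

```text
[-0.367  0.381  0.213  1.406  0.    -1.018] 10.0667 [ 0.59277493 -0.14216243  0.2707528 ]
slide [  2.1 -14.6  -9.3] ang [ 2.400e-01 -2.000e-02 -5.268e+01] yaw now -142.68
```

>>> jog_arm --moves '[{"fingers": 1, "slide": [2, -15, -9], "angular": [0, 0, -52]}, {"fingers": 1, "slide": [2, -15, -9], "angular": [0, 0, -52]}, {"fingers": 1, "slide": [2, -15, -9], "angular": [0, 0, -52]}, {"fingers": 1, "slide": [2, -15, -9], "angular": [0, 0, -52]}, {"fingers": 1, "slide": [2, -15, -9], "angular": [0, 0, -52]}, {"fingers": 1, "slide": [2, -15, -9], "angular": [0, 0, -52]}, {"fingers": 1, "slide": [2, -15, -9], "angular": [0, 0, -52]}, {"fingers": 1, "slide": [2, -15, -9], "angular": [0, 0, -52]}, {"fingers": 1, "slide": [2, -15, -9], "angular": [0, 0, -52]}, {"fingers": 1, "slide": [2, -15, -9], "angular": [0, 0, -52]}]'

```text
clock: 10.9
tcp_pos: [0.6004, -0.1534, 0.2799]
orientation: [-0.001, -0.702, 0.712, 0.002]
wrist_force: [0.3, 0.8, -2.7]
finger_gap: 0.0156
grip_force: 52.0
```

Run:
```python
from h import *
st=get_state();print(st["tcp_pos"]);p=read_camera("wrist");save(p,"w5.png")
for t,z in(("mill_mouth",.13),("mill_half",.13)):print(t,[(np.round(d["point"],1).tolist(),round(d["p"],2),ray(p,d["point"],z,st).round(4).tolist()) for d in tip_of(t,p)[:3]])
for t in("lid_grip","lid_foot"):print(t,[(np.round(d["point"],1).tolist(),round(d["p"],2)) for d in tip_of(t,p)[:2]])
```

```text
[ 0.6004063  -0.15338501  0.27988044]
mill_mouth [([322.2, 69.0], 0.76, [0.5968, -0.2547, 0.13]), ([233.5, 280.3], 0.63, [0.6868, -0.0609, 0.13])]
mill_half []
lid_grip [([341.0, 347.3], 0.66), ([316.5, 272.3], 0.59)]
lid_foot [([236.7, 281.0], 0.71)]
```

View pics/w5.png

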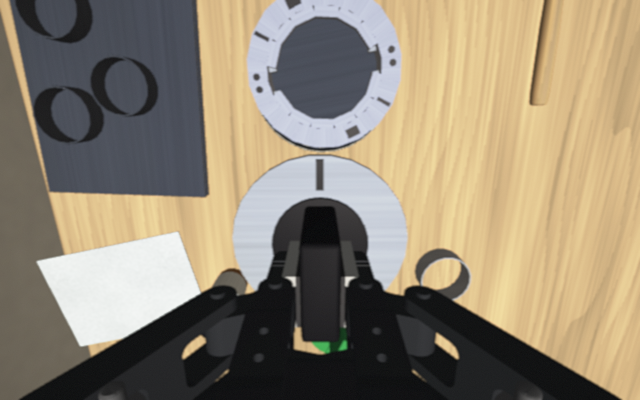

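The mill shows clearly: mouth centre near (323,69), dot pairs at (392,55) and (257,83), half marks at (384,102) and (261,36), squares at (352,131) and (293,3). The lid's rib at (320,175) is in line with the tool. Refining with blob centroids.

Run:
```python
from h import *
st=get_state();p=read_camera("wrist");g=cv2.cvtColor(p["color"],cv2.COLOR_RGB2GRAY)
def cen(u,v,r=7):
    w=g[max(0,v-r):v+r+1,u-r:u+r+1].astype(float);w=np.clip(np.percentile(w,70)-w-30,0,None)
    y,x=np.mgrid[max(0,v-r):v+r+1,u-r:u+r+1];return (w*x).sum()/w.sum(),(w*y).sum()/w.sum()
P={n:ray(p,cen(*c),.13,st)[:2] for n,c in dict(r1=(391,49),r2=(393,62),l1=(256,77),l2=(259,90),h1=(261,36),h2=(384,102)).items()}
for n,v in P.items():print(n,v.round(4))
r=(P["r1"]+P["r2"])/2;l=(P["l1"]+P["l2"])/2;h=P["h1"]-P["h2"]
A=lambda v:np.degrees(np.arctan2(v[1],v[0]))
print("c dots",(r+l)/2,"c half",(P["h1"]+P["h2"])/2,"d",np.linalg.norm(r-l),np.linalg.norm(h),"gap yaw",A(r-l),A(l-r),"half",A(h),A(-h))
# mouth by dark blob & outer collar ellipse
m=((g<95)*255).astype(np.uint8);m[150:]=0
n,L,s,c=cv2.connectedComponentsWithStats(m);i=L[69,322];print("mouth",ray(p,c[i],.13,st),s[i])
M=T(st);z=st["tcp_pos"][2]-.0286
for name,px in(("front",(320,155)),("left",(233,235)),("right",(408,235)),("ribtop",(320,160)),("ribbot",(320,189))):
    q=ray(p,px,z,st);print(name,(M[:3,:3].T@(q-M[:3,3])*1000).round(1))
```

```text
r1 [ 0.5412 -0.2691]
r2 [ 0.5395 -0.2592]
l1 [ 0.6515 -0.2495]
l2 [ 0.6497 -0.2397]
h1 [ 0.6456 -0.28  ]
h2 [ 0.5455 -0.2287]
c dots [ 0.5954778  -0.25435129] c half [ 0.59555314 -0.25438261] d 0.11196538667334713 0.1125376866289475 gap yaw -169.93476730556546 10.065232694434554 half -27.134569479374573 152.86543052062544
mouth [ 0.59531198 -0.25597426  0.13      ] [ 270   18  111  100 7654]
front [48.3  0.1 28.6]
left [  5.  -46.8  28.5]
right [ 5.1 47.7 28.7]
ribtop [45.8  0.1 28.6]
ribbot [30.7  0.1 28.6]
```

```bash
python3 -c "
from h import *
plan(.5955,-.2543,.21,190.1)"
```

```text
slide [100.9   3.9  71.2] ang [ 9.000e-02 -3.000e-02  7.918e+01] yaw now -90.72
```

>>> jog_arm --moves '[{"fingers": 1, "slide": [30, 1, 0], "angular": [0, 0, 7]}, {"fingers": 1, "slide": [60, 2, 0], "angular": [0, 0, 14]}, {"fingers": 1, "slide": [85, 3, 10], "angular": [0, 0, 21]}, {"fingers": 1, "slide": [100.9, 3.9, 20], "angular": [0, 0, 28]}, {"fingers": 1, "slide": [100.9, 3.9, 30], "angular": [0, 0, 35]}, {"fingers": 1, "slide": [100.9, 3.9, 40], "angular": [0, 0, 42]}, {"fingers": 1, "slide": [100.9, 3.9, 50], "angular": [0, 0, 49]}, {"fingers": 1, "slide": [100.9, 3.9, 60], "angular": [0, 0, 56]}, {"fingers": 1, "slide": [100.9, 3.9, 71], "angular": [0, 0, 63]}, {"fingers": 1, "slide": [100.9, 3.9, 71], "angular": [0, 0, 70]}]'

```text
clock: 12.03
tcp_pos: [0.5945, -0.2538, 0.2077]
orientation: [-0.002, -0.164, 0.986, 0.002]
wrist_force: [-0.2, -0.1, -3.4]
finger_gap: 0.0152
grip_force: 52.1
```

```bash
python3 -c "
from h import *
plan(.5955,-.2543,.21,190.1)"
```

```text
slide [-0.7 -0.8 -2.3] ang [ 0.2  -0.22  8.82] yaw now -161.08
```

>>> jog_arm --moves '[{"fingers": 1, "slide": [-0.7, -0.7, -2], "angular": [0.2, -0.2, 7]}, {"fingers": 1, "slide": [-0.7, -0.7, -2], "angular": [0.2, -0.2, 9]}, {"fingers": 1, "slide": [-0.7, -0.7, -2], "angular": [0.2, -0.2, 9]}, {"fingers": 1, "slide": [-0.7, -0.7, -2], "angular": [0.2, -0.2, 9]}]'

```text
clock: 12.37
tcp_pos: [0.5965, -0.2548, 0.2124]
orientation: [0.002, -0.09, 0.996, -0.001]
wrist_force: [0.1, -0.2, -2.4]
finger_gap: 0.0156
grip_force: 52.1
```

Run:
```python
from h import *
s=get_state();print(s["clock"],s["tcp_pos"],np.round(s["joint_pos"],3),s["wrist_force"]);plan(.5955,-.2543,.1646,190.1)
p=read_camera("scene");q=read_camera("wrist")
a=cv2.resize(p["color"][140:250,160:270],(400,400),interpolation=cv2.INTER_CUBIC)
b=cv2.resize(q["color"],(640,400))[:,100:500]
cv2.imwrite("pics/c6.png",np.hstack([a,b])[:,:,::-1])
```

```text
12.3667 [ 0.59651653 -0.25478088  0.21236836] [-0.527  0.465  0.197  1.299 -0.    -0.708] [ 0.10444828 -0.18587619 -2.40207415]
slide [ 1.   0.8 47.8] ang [-0.15  0.16  0.27] yaw now -169.63
```

View pics/c6.png

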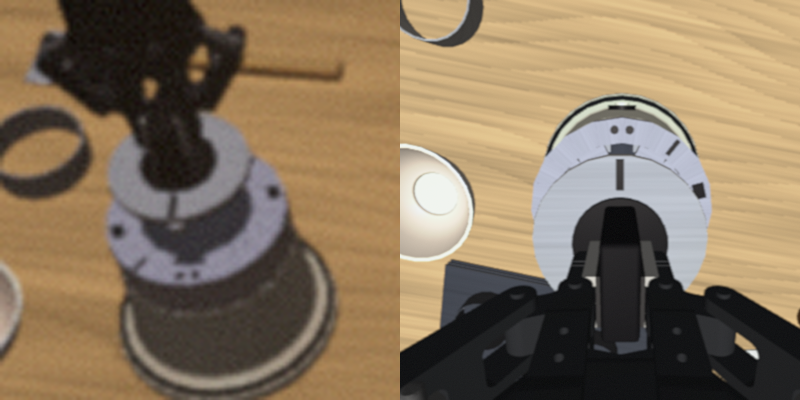

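The rib (620,172) lines up with the gap dots (622,129), and in the scene view the lid is over the mouth. Lowering now.

>>> jog_arm --moves '[{"fingers": 1, "slide": [0.8, 0.7, 10], "angular": [-0.1, 0.1, 0.2]}, {"fingers": 1, "slide": [0.8, 0.7, 20], "angular": [-0.1, 0.1, 0.2]}, {"fingers": 1, "slide": [0.8, 0.7, 27], "angular": [-0.1, 0.1, 0.2]}, {"fingers": 1, "slide": [0.8, 0.7, 29], "angular": [-0.1, 0.1, 0.2]}, {"fingers": 1, "slide": [0.8, 0.7, 29], "angular": [-0.1, 0.1, 0.2]}, {"fingers": 1, "slide": [0.8, 0.7, 29], "angular": [-0.1, 0.1, 0.2]}]'

```text
clock: 12.97
tcp_pos: [0.5955, -0.2542, 0.1829]
orientation: [0.0, -0.088, 0.996, -0.0]
wrist_force: [1.3, 0.5, -2.9]
finger_gap: 0.0154
grip_force: 52.0
```

```bash
python3 -c "
from h import *
plan(.5955,-.2543,.1646,190.1)"
```

```text
slide [ 0.  -0.1 18.3] ang [-0.01  0.02 -0.  ] yaw now -169.9
```

Spot on. Lowering gently.

>>> jog_arm --moves '[{"fingers": 1, "slide": [0, 0, 3], "angular": [0, 0, 0]}, {"fingers": 1, "slide": [0, 0, 6], "angular": [0, 0, 0]}, {"fingers": 1, "slide": [0, 0, 8], "angular": [0, 0, 0]}, {"fingers": 1, "slide": [0, 0, 9], "angular": [0, 0, 0]}]'

```text
clock: 13.3
tcp_pos: [0.5956, -0.2542, 0.174]
orientation: [0.0, -0.088, 0.996, -0.0]
wrist_force: [-0.3, 0.3, -3.4]
finger_gap: 0.0153
grip_force: 52.0
```

>>> jog_arm --moves '[{"fingers": 1, "slide": [0, 0, 3], "angular": [0, 0, 0]}, {"fingers": 1, "slide": [0, 0, 6], "angular": [0, 0, 0]}, {"fingers": 1, "slide": [0, 0, 8], "angular": [0, 0, 0]}, {"fingers": 1, "slide": [0, 0, 9], "angular": [0, 0, 0]}, {"fingers": 1, "slide": [0, 0, 9], "angular": [0, 0, 0]}]'

```text
clock: 13.72
tcp_pos: [0.5956, -0.2542, 0.1651]
orientation: [0.0, -0.088, 0.996, -0.0]
wrist_force: [0.1, -0.4, -2.6]
finger_gap: 0.0158
grip_force: 52.1
```

```bash
python3 -c "
from h import *
s=get_state();print(s['wrist_force'],s['ft_torque'])
plan(.5955,-.2543,.1646,190.1)"
```

```text
[ 0.10541004 -0.4420759  -2.58982409] [-0.00062509  0.04812289  0.01956831]
slide [ 0.1 -0.   0.5] ang [-0.03  0.04 -0.  ] yaw now -169.9
```

>>> jog_arm --moves '[{"fingers": 1, "slide": [0, 0, 0.5], "angular": [0, 0, 0]}, {"fingers": 1, "slide": [0, 0, 1], "angular": [0, 0, 0]}, {"fingers": 1, "slide": [0, 0, 1.5], "angular": [0, 0, 0]}, {"fingers": 1, "slide": [0, 0, 1.5], "angular": [0, 0, 0]}, {"fingers": 1, "slide": [0, 0, 1.5], "angular": [0, 0, 0]}]'

```text
clock: 14.13
tcp_pos: [0.5958, -0.2544, 0.1648]
orientation: [0.001, -0.088, 0.996, -0.001]
wrist_force: [-1.8, 0.6, 6.7]
finger_gap: 0.0152
grip_force: 53.3
```

Seated at the expected height. Now twisting clockwise about 41° (0.65 rad plus half the play).

>>> jog_arm --moves '[{"fingers": 1, "slide": [0, 0, -0.5], "angular": [0, 0, 0]}, {"fingers": 1, "slide": [0, 0, -0.5], "angular": [0, 0, 4]}, {"fingers": 1, "slide": [0, 0, -0.5], "angular": [0, 0, 8]}, {"fingers": 1, "slide": [0, 0, -0.5], "angular": [0, 0, 12]}, {"fingers": 1, "slide": [0, 0, -0.5], "angular": [0, 0, 16]}, {"fingers": 1, "slide": [0, 0, -0.5], "angular": [0, 0, 20]}, {"fingers": 1, "slide": [0, 0, -0.5], "angular": [0, 0, 20]}, {"fingers": 1, "slide": [0, 0, -0.5], "angular": [0, 0, 20]}]'

```text
clock: 14.8
tcp_pos: [0.5957, -0.2544, 0.1648]
orientation: [0.001, 0.086, 0.996, -0.0]
wrist_force: [-2.8, 0.2, 6.1]
finger_gap: 0.0154
grip_force: 53.3
```

```bash
python3 -c "
from h import *
s=get_state();print(s['wrist_force'],s['ft_torque'],s['joint_pos'][5])
plan(.5955,-.2543,.1646,190.1-41)"
```

```text
[-2.78364814  0.20301522  6.1326345 ] [0.45041993 0.58812845 0.09344425] -0.35568253634014757
slide [0.2 0.1 0.2] ang [-2.000e-02  1.000e-01  2.106e+01] yaw now 170.16
```

>>> jog_arm --moves '[{"fingers": 1, "slide": [0, 0, 0], "angular": [0, 0, 4]}, {"fingers": 1, "slide": [0, 0, 0], "angular": [0, 0, 8]}, {"fingers": 1, "slide": [0, 0, 0], "angular": [0, 0, 12]}, {"fingers": 1, "slide": [0, 0, 0], "angular": [0, 0, 16]}, {"fingers": 1, "slide": [0, 0, 0], "angular": [0, 0, 19]}, {"fingers": 1, "slide": [0, 0, 0], "angular": [0, 0, 21]}, {"fingers": 1, "slide": [0, 0, 0], "angular": [0, 0, 21]}, {"fingers": 1, "slide": [0, 0, 0], "angular": [0, 0, 21]}, {"fingers": 1, "slide": [0, 0, 0], "angular": [0, 0, 21]}, {"fingers": 1, "slide": [0, 0, 0], "angular": [0, 0, 21]}]'

```text
clock: 15.63
tcp_pos: [0.5957, -0.2545, 0.1648]
orientation: [0.001, 0.266, 0.964, -0.0]
wrist_force: [-3.4, -0.1, 5.6]
finger_gap: 0.0156
grip_force: 53.3
```

Run:
```python
from h import *
s=get_state();print(s['wrist_force'],s['ft_torque']);plan(.5955,-.2543,.1646,190.1-41)
q=read_camera("wrist");p=read_camera("scene")
a=cv2.resize(p["color"][140:250,160:270],(400,400),interpolation=cv2.INTER_CUBIC)
b=cv2.resize(q["color"][80:280,220:420],(400,400),interpolation=cv2.INTER_CUBIC)
cv2.imwrite("pics/c7.png",np.hstack([a,b])[:,:,::-1])
```

```text
[-3.42791737 -0.06464557  5.62737419] [0.30108733 0.55013124 0.12358059]
slide [0.3 0.1 0.2] ang [-0.01  0.1   0.08] yaw now 149.18
```

View pics/c7.png

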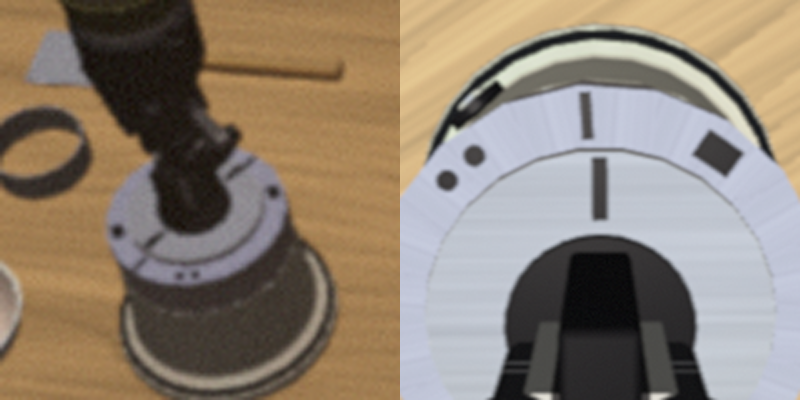

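The lid is seated flush. Its rib at (599,188) is just past the half-way line at (586,115), as planned for the play, and the moment of 0.12 N m matches the spring at half-way. Handing in.

```bash
python3 -c "
from h import *
print(hand_in())"
```

```text
the job is handed in; nothing more can be done
None
```

I handed the job in with the lid seated in the mill's mouth, twisted clockwise to about the half-way mark and still gripped; the hand-in gave no verdict, but the last picture and a 0.12 N m moment (spring: 0.13 at half-way) both fit.

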